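# Pack four finished lures into their cut-out foam cases

### The job

Pack the four finished lures from the bench: lay each one flat in the foam-lined case whose pocket is cut to its outline, fully down in the pocket, the popper with its blunt red face at the pocket's wide end. Set the lures down, do not drop them, and leave the lacquer jar and the thread spool standing where they are.

Things in the scene. Friction and masses are not known exactly. Their poses are not given: they have to be found in the camera images.
- pencil: Slender cigar-shaped lure body lying on its flank: one long side blue, the other silver, 130 long x 18 wide (parallel-sided over the middle 90 mm) x 18 mm high, tapering to 8 mm at both ends. Origin: centre of its underside; x along its length, z up. It may lie either way round in its pocket. About 45 g.
- popper: Stubby popper lure body lying on its flank: red head with a blunt flat face, white tail that narrows. 92 long x 40 wide x 22 mm high; parallel-sided from 12 mm behind the origin to the face, then tapering to 8 mm at the tail end. Origin: centre of its length and width, on the underside; +x points to the red blunt face, z up. About 60 g.
- jig: Diamond-shaped metal jig lying flat: silver with a pink band across the middle, 100 long x 44 wide x 16 mm high, parallel-sided over the middle 26 mm (the pink band), then pointed at both ends. Origin: centre of its underside; x along its length, z up. It may lie either way round in its pocket. About 300 g.
- puck: Round orange jig head lying flat, a disc 42 mm in diameter x 18 mm high with one white eye on top. Origin: centre of its underside; z up. Any turn is right. About 200 g.
- case_pencil: Fixed brown card case, 164 x 80 mm, lined with blue foam; its dark pocket is a long narrow cigar, 146 x 34 mm, 6 mm deep, 8 mm bigger all round than the lure. Origin: centre of the case's underside, below the pocket's centre; x along the long side, z up. Heights: pocket bottom 8, foam 14, rim 16 mm. Lure origin goes over case origin, lengthwise along x.
- case_popper: Fixed brown card case, 164 x 80 mm, lined with blue foam; its dark pocket is blunt and wide at one end, narrow at the other, 108 x 56 mm, 6 mm deep, 8 mm bigger all round than the lure. Origin: centre of the case's underside, below the pocket's centre; x along the long side, z up. Heights: pocket bottom 8, foam 14, rim 16 mm. Wide end at +x: popper +x along it, origin over origin.
- case_jig: Fixed brown card case, 164 x 80 mm, lined with blue foam; its dark pocket is a diamond, wide in the middle and pointed at both ends, 116 x 60 mm, 6 mm deep, 8 mm bigger all round than the lure. Origin: centre of the case's underside, below the pocket's centre; x along the long side, z up. Heights: pocket bottom 8, foam 14, rim 16 mm. Jig origin goes over case origin, lengthwise along x.
- case_puck: Fixed brown card case, 164 x 80 mm, lined with blue foam; its dark pocket is a circle of 58 mm, 6 mm deep, 8 mm bigger all round than the lure. Origin: centre of the case's underside, below the pocket's centre; x along the long side, z up. Heights: pocket bottom 8, foam 14, rim 16 mm. Puck origin goes over case origin.
- lacquer_jar: Small loose amber jar with a white lid standing among the cases, 36 mm in diameter, 55 mm high. Origin: centre of its underside. To be left where it is.
- thread_spool: Loose upright spool of green thread with cream flanges, 36 mm in diameter, 40 mm high. Origin: centre of its underside. To be left where it is.
There are look-alikes about, which are no part of the job. What is shaped like the popper but blue or yellow is not meant.

How it is judged:
At the end, for the whole second after the job is handed in: Each lure lies flat (within 0.05 rad) at the bottom of its own pocket (height within 2 mm), within 13 mm of the case's origin seen from above, the three long ones along the case (within 0.3 rad; the popper goes down only with its head at the wide end), all released and at rest (horizontal distance between pencil and case_pencil below 0.013 m and z of pencil in the frame of case_pencil between 0.006 and 0.01 m and angle between each of pencil, popper, jig, puck's own z axis and vertical below 0.05 rad and linear speed of each of pencil, popper, jig, puck below 0.02 m/s and angle between the x axis of pencil and the x axis of case_pencil, either way round below 0.3 rad and horizontal distance between popper and case_popper below 0.013 m and z of popper in the frame of case_popper between 0.006 and 0.01 m and angle between the x axis of popper and the x axis of case_popper, either way round below 0.3 rad and horizontal distance between jig and case_jig below 0.013 m and z of jig in the frame of case_jig between 0.006 and 0.01 m and angle between the x axis of jig and the x axis of case_jig, either way round below 0.3 rad and horizontal distance between puck and case_puck below 0.013 m and z of puck in the frame of case_puck between 0.006 and 0.01 m); the robot touches nothing.
It fails at once if the lacquer jar is shoved more than 30 mm or knocked over (distance of lacquer_jar from where it was at the start of the episode above 0.03 m or angle between lacquer_jar's own z axis and vertical above 0.5 rad).
It fails at once if the thread spool is shoved more than 30 mm or knocked over (distance of thread_spool from where it was at the start of the episode above 0.03 m or angle between thread_spool's own z axis and vertical above 0.5 rad).
It fails at once if a lure is dropped (moves faster than 0.7 m/s free of the fingers, as after a fall of more than about 25 mm) ((contact force between pencil and the fingers below 0.05 N and linear speed of pencil above 0.7 m/s) or (contact force between popper and the fingers below 0.05 N and linear speed of popper above 0.7 m/s) or (contact force between jig and the fingers below 0.05 N and linear speed of jig above 0.7 m/s) or (contact force between puck and the fingers below 0.05 N and linear speed of puck above 0.7 m/s)).
It also fails if it takes over 99 s, if anything falls off the work surface, if the arm or the gripper's body presses on something with over 40 N, if the wrist force passes 120 N, or if a joint passes its speed limit or range.

### The arm

A 6-joint arm with a two-finger parallel gripper is mounted at the origin on the work surface. World frame = base frame: x ahead of the robot, y to its left, z up, the work surface at z = 0. Lengths are in m, angles in rad, forces in N, time in s.
With the tool pointing down it reaches from about 0.15 to 0.775 m from the base axis. Payload 6.1 kg.
Tool frame: the origin (TCP) lies midway between the tips of the shut fingers; the grasp point (between the pads) lies 19 mm behind it (bot.grip_point_offset is the distance from the TCP to the grasp point, in m); z points along the fingers, y is the direction in which the jaws open and shut (so a half turn about z gives the same grasp; the last joint's range is limited). The gripper opens to 85 mm and grips with 20 to 120 N. Pads are 22 mm wide; open, the fingers measure 114 mm over their backs; the gripper's body (76 mm by 85 mm) begins 54 mm behind the grasp point. The pads swing forward as they close: fully open they stand 13 mm farther back than shut.
Start: joints at [-1.114, 0.126, -0.04, 1.405, 0, 1.571], TCP at [0.232, -0.471, 0.231] pointing down, gripper open.
Joint ranges: [-2.72, 2.72], [-0.95, 1.95], [-1.27, 1.35], [-1.78, 2.02], [-1.46, 1.47], [-3.14, 3.14]. Speed limits (rad/s): [2.39, 2.39, 3.01, 3.14, 3.14, 3.14].

### API

Orientations are given as a unit quaternion [x, y, z, w].
In Python, from bench import bot, optics, job gives the robot as it stands.
- The arm moves only by the shell command python3 -m creep 'ROWS' [FORCE]. ROWS is JSON, one flat list of numbers, 7 for each row, row after row: the shift along the tool's x, y, z in m, then the turn, a rotation vector about the tool's x, y, z in degrees, then the gripper command: -1 is shut, 1 is fully open, values between are in proportion. A call has 1 to 5 rows; each row shifts and turns the commanded pose from where the row before left it, along the tool's axes as they then stand; what a row does not reach is not made up. A row lasts 1/10 s, in which the tool goes at most 50 mm and 8.59 degrees, less where a joint would pass 70% of its speed; a pose out of reach is approached as far as the arm can. A call with a gripper value outside its range is refused whole. The fingers move at their own pace and stop on an object; FORCE is the grip in N (left out, the last holds). Time passes only in rows, so rows that do not move let the fingers close. It gives the time, the measured TCP pose, the force and the opening at its end, in the units of the state.
- bot.read_state(): the state, without advancing time (a new reading comes with each control period).
- optics.grab_frame(name): name is "scene" or "top" or "wrist"; returns a dict with "img" (480x640x3 uint8, red, green, blue), "z_map" (480x640 float32, m along the optical axis (not along the pixel's ray), 0 where there is no reading), "intrinsics" (3x3 intrinsics, pixels), "pose" (4x4, takes a point from camera to world coordinates); the wrist camera has in their place "T_tool_cam" (4x4, takes a point from camera to tool coordinates, whose origin is the TCP and whose axes are the flange's). Camera axes: x right, y up, looking along -z (the intrinsics and any distortion apply to the point x, -y, -z); pixel columns grow to the right and rows downward; lengths in m; the calibration is good to about 2 mm. The wrist camera is an equidistant fisheye: a pixel r from the principal point sees the ray r / f radians off the axis. A picture is of the moment at which its call begins: read the wrist's pose just before it.
- job.close_job(): hands the job in, once; it reports no verdict.
The state is a dict: "t": time; "joints": joint angles; "qvel": joint speeds; "tau": joint torques, N m; "tcp_pos": TCP position; "ee_rot": TCP orientation; "wrist_force": force on the tool from outside, world axes, zero at the start; "moment": the same for the moment, N m; "gripper_width": opening from 0.0 (shut) to 1.0 (fully open).
Only numpy, scipy, OpenCV 4.12 (cv2) and the standard library are available. Lean on these libraries where they do the work, as an engineer would, in place of code of your own. Each camera call takes 0.05 s, during which the arm holds its last target. There are 200 camera calls.

## Working session

There is one attempt and no reset: what is moved stays moved. The work goes in short steps, Python scripts to look and compute and a shell command to move; the robot and the scene stay as the last step left them, time stands still between calls to the robot, and variables do not carry over. Pictures are saved under pics/ and viewed, about 12 in all and at most 16, crops included, and the job is handed in when it is done.

```bash
ls; mkdir -p pics; python3 - <<'E'
from bench import bot, optics, job
import cv2,numpy as np
s=bot.read_state();print({k:np.round(v,3).tolist() for k,v in s.items()}, bot.grip_point_offset)
for n in ["top","scene"]:
    f=optics.grab_frame(n);np.savez(f'{n}0.npz',**f)
    cv2.imwrite(f'pics/{n}0.png',f['img'][:,:,::-1]);print(n,f['intrinsics'],f['pose'],[k for k in f])
E
```

```text
pics
{'t': 0.0, 'joints': [-1.114, 0.126, -0.041, 1.405, 0.0, 1.571], 'qvel': [-0.0, -0.001, 0.001, -0.002, 0.002, -0.002], 'tau': [0.001, -43.591, 35.292, 0.017, 0.0, -0.0], 'tcp_pos': [0.231, -0.471, 0.231], 'ee_rot': [0.974, 0.226, -0.0, -0.001], 'wrist_force': [0.266, -0.012, -0.14], 'moment': [0.006, 0.008, -0.006], 'gripper_width': 0.999} 0.0187
top [[450.1090311    0.         326.38164741]
 [  0.         450.1090311  234.919815  ]
 [  0.           0.           1.        ]] [[-0.01387728  0.9907627  -0.13489511  0.35363571]
 [-0.9998797  -0.01281524  0.00873832 -0.00340332]
 [ 0.00692889  0.13500014  0.99082135  1.0377476 ]
 [ 0.          0.          0.          1.        ]] ['img', 'z_map', 'intrinsics', 'pose']
scene [[568.12682514   0.         317.77901025]
 [  0.         568.12682514 246.29747455]
 [  0.           0.           1.        ]] [[-0.02001011 -0.56105631  0.82753575  1.57910416]
 [ 0.99978919 -0.00741965  0.01914486  0.01755511]
 [-0.00460131  0.82774439  0.5610865   0.77571161]
 [ 0.          0.          0.          1.        ]] ['img', 'z_map', 'intrinsics', 'pose']
```

View pics/top0.png

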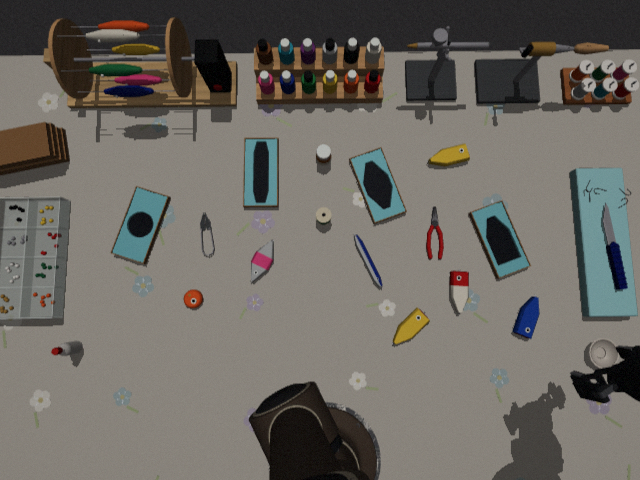

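View pics/scene0.png

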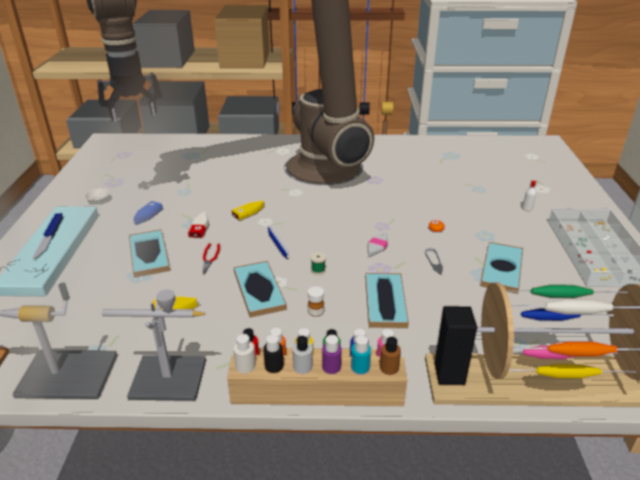

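The four lures are at (193,298) puck, (262,261) jig, (368,261) pencil and (459,290) popper. The cases are at (141,225) puck, (261,172) pencil, (377,186) jig and (499,240) popper, with the jar at (323,155) and the spool at (323,215). The popper-shaped candidates are red/white (459,290), yellow (450,155), yellow (411,326) and blue (528,317). Red head with white tail is the one meant, and I'll confirm it in a crop.

```bash
cat > h.py <<'E'
import numpy as np, cv2
def cast(K,T,uv,z):
    uv=np.asarray(uv,float).reshape(-1,2)
    d=np.c_[(uv[:,0]-K[0,2])/K[0,0],-(uv[:,1]-K[1,2])/K[1,1],-np.ones(len(uv))]@T[:3,:3].T
    return T[:3,3]+d*((z-T[2,3])/d[:,2])[:,None]
E
python3 - <<'E'
import numpy as np,cv2
from h import *
f=np.load('top0.npz');K,T,im=f['intrinsics'],f['pose'],f['img']
hsv=cv2.cvtColor(im,cv2.COLOR_RGB2HSV)
V,S=hsv[...,2].astype(int),hsv[...,1].astype(int)
bg=cv2.medianBlur(im,81).astype(int)
diff=(np.abs(im.astype(int)-bg).sum(2)>45).astype(np.uint8)
boxes=dict(puck=(193,298,16,.018),jig=(262,261,25,.016),pencil=(368,261,33,.018),popper=(459,290,26,.022),
 c_puck=(141,225,20,.012),c_pencil=(261,172,36,.012),c_jig=(377,186,30,.012),c_popper=(499,240,30,.012),jar=(323,155,13,.055),spool=(323,215,11,.04))
vis=im.copy()
for n,(u,v,r,z) in boxes.items():
    m=(V<60).astype(np.uint8) if n[0:2]=='c_' else diff
    w=np.zeros_like(m);w[v-r:v+r+1,u-r:u+r+1]=m[v-r:v+r+1,u-r:u+r+1]
    cs,_=cv2.findContours(w,cv2.RETR_EXTERNAL,cv2.CHAIN_APPROX_NONE)
    c=max(cs,key=cv2.contourArea);cv2.drawContours(vis,[c],-1,(0,255,0),1)
    P=cast(K,T,c.reshape(-1,2),z)[:,:2].astype(np.float32)
    (cx,cy),(a,b),_=cv2.minAreaRect(P*1000)
    bx=cv2.boxPoints(cv2.minAreaRect(P*1000));e=[bx[1]-bx[0],bx[2]-bx[1]];L=max(e,key=np.linalg.norm)
    M=cv2.moments(P*1000)
    print(n,'ctr',round(cx),round(cy),'size',round(a),round(b),'ang',round(np.degrees(np.arctan2(L[1],L[0])),1),'centroid',round(M['m10']/M['m00']),round(M['m01']/M['m00']))
a=cv2.resize(im[130:345,100:360],None,fx=3,fy=3);a=im
o=cv2.resize(vis[120:345,110:550],(800,410),interpolation=cv2.INTER_CUBIC)
q=cv2.resize(im[190:345,395:550],(600,600),interpolation=cv2.INTER_CUBIC)
cv2.imwrite('pics/vis.png',o[:,:,::-1]);cv2.imwrite('pics/pop.png',q[:,:,::-1])
E
```

```text
puck ctr 351 288 size 45 47 ang -0.8 centroid 351 288
jig ctr 434 135 size 50 104 ang -2.4 centroid 430 134
pencil ctr 430 -104 size 142 22 ang 25.1 centroid 430 -105
popper ctr 357 -307 size 43 103 ang -2.9 centroid 364 -306
c_puck ctr 524 416 size 55 57 ang -63.1 centroid 524 417
c_pencil ctr 646 139 size 34 142 ang -1.3 centroid 646 140
c_jig ctr 611 -133 size 115 60 ang 16.7 centroid 611 -133
c_popper ctr 480 -411 size 108 57 ang 19.8 centroid 474 -413
jar ctr 667 -8 size 34 56 ang -0.7 centroid 666 -8
spool ctr 530 -6 size 34 41 ang -0.6 centroid 529 -5
```

View pics/vis.png

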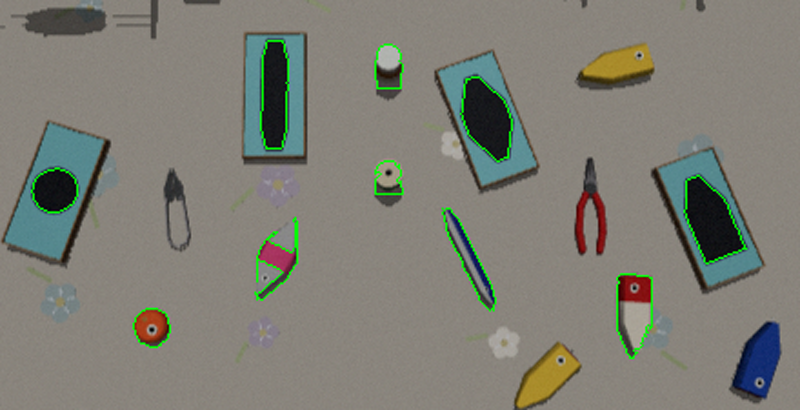

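View pics/pop.png

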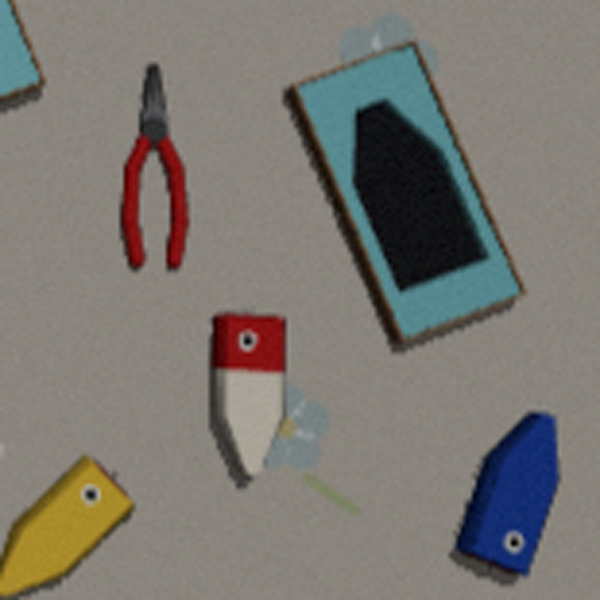

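The crop confirms it: the red/white body is the popper (red head up, towards +x), and its pocket's wide end points down the image (-x). Next I turn the jaws across it and go above.

```bash
python3 -m creep '[0,0,0,0,0,8.5,1, 0,0,0,0,0,8.5,1, 0,0,0,0,0,8.5,1, 0,0,0,0,0,0.7,1]' 60; python3 -m creep '[0.032,-0.034,0,0,0,0,1, 0.032,-0.035,0,0,0,0,1, 0.032,-0.035,0,0,0,0,1, 0.032,-0.035,0,0,0,0,1, 0.002,-0.026,0,0,0,0,1]'
cat > look.py <<'E'
import sys,numpy as np,cv2
from scipy.spatial.transform import Rotation as R
from bench import bot,optics
n=sys.argv[1]
s=bot.read_state();f=optics.grab_frame('wrist')
T=np.eye(4);T[:3,:3]=R.from_quat(s['ee_rot']).as_matrix();T[:3,3]=s['tcp_pos']
np.savez(n+'.npz',img=f['img'],K=f['intrinsics'],T=T@f['T_tool_cam'],Tt=T,z=f['z_map'])
cv2.imwrite(f'pics/{n}.png',f['img'][:,:,::-1]);print(f['intrinsics'],f['T_tool_cam'])
print(s['t'],np.round(s['tcp_pos'],4),np.round(s['ee_rot'],4),np.round(s['joints'],2))
E
python3 look.py w1
```

```text
t: 0.5
tcp_pos: [0.2315, -0.471, 0.2309]
ee_rot: [1.0, -0.001, -0.0, -0.0]
wrist_force: [0.0, -0.5, 0.3]
gripper_width: 1.002
t: 1.0
tcp_pos: [0.364, -0.3043, 0.2307]
ee_rot: [1.0, 0.003, 0.0, -0.0]
wrist_force: [-0.5, -0.1, 0.3]
gripper_width: 0.995
[[371.64829954   0.         312.92269229]
 [  0.         371.64829954 246.91314774]
 [  0.           0.           1.        ]] [[-3.80676177e-04  9.53726397e-01  3.00675598e-01  7.75333390e-02]
 [ 9.99999373e-01  6.79760347e-04 -8.90093676e-04 -1.30769065e-04]
 [-1.05329318e-03  3.00675071e-01 -9.53726057e-01 -1.43023905e-01]
 [ 0.00000000e+00  0.00000000e+00  0.00000000e+00  1.00000000e+00]]
1.0 [ 0.364  -0.3043  0.2307] [ 1.e+00  3.e-03  2.e-04 -4.e-04] [-0.7   0.03 -0.14  1.4   0.    2.44]
```

View pics/w1.png

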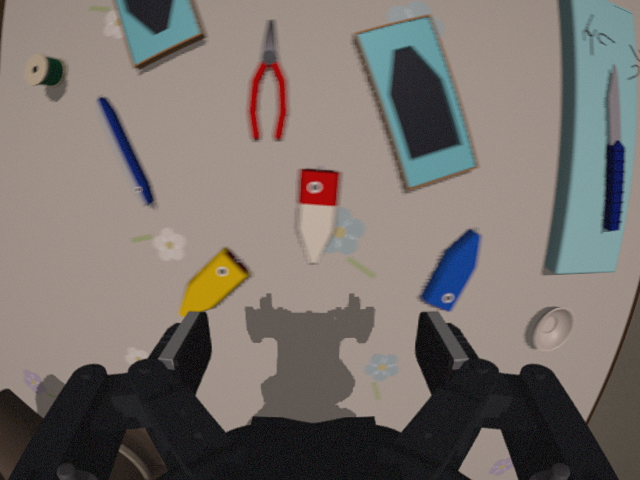

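The wrist view shows the popper (red face at (319,170), tail at (313,262)) and its pocket (425,100), wide end down. I'll measure both by mask and ray.

```bash
cat > meas.py <<'E'
# meas.py npz kind u v r z : mask near pixel -> rays -> plane z -> rectangle (mm)
import sys,numpy as np,cv2
def fcast(K,T,uv,z):
    uv=np.asarray(uv,float).reshape(-1,2)
    a=(uv-[K[0,2],K[1,2]])/K[0,0];r=np.linalg.norm(a,axis=1)+1e-9
    d=np.c_[a[:,0]/r*np.sin(r),-a[:,1]/r*np.sin(r),-np.cos(r)]@T[:3,:3].T
    return T[:3,3]+d*((z-T[2,3])/d[:,2])[:,None]
def run(n,kind,u,v,r,z):
    f=np.load(n+'.npz');im=f['img'];h=cv2.cvtColor(im,cv2.COLOR_RGB2HSV).astype(int);H,S,V=h[...,0],h[...,1],h[...,2]
    red=((H<9)|(H>171))&(S>120)&(V>70)
    m={'dark':(V<75),'red':red,'popper':red|((V>165)&(S<45)),'orange':(H<16)&(S>140)&(V>90),'pink':(H>150)&(S>90),
       'blue':(H>100)&(H<130)&(S>90),'pencil':((H>100)&(H<130)&(S>90))|((V>170)&(S<50)),'white':(V>165)&(S<45)}[kind]
    w=np.zeros(m.shape,np.uint8);sl=np.s_[max(v-r,0):v+r+1,max(u-r,0):u+r+1];w[sl]=m[sl]
    w=cv2.morphologyEx(w,cv2.MORPH_CLOSE,np.ones((3,3)))
    cs,_=cv2.findContours(w,cv2.RETR_EXTERNAL,cv2.CHAIN_APPROX_NONE);c=max(cs,key=cv2.contourArea)
    P=(fcast(f['K'],f['T'],c,z)[:,:2]*1000).astype(np.float32)
    R_=cv2.minAreaRect(P);bx=cv2.boxPoints(R_);L=max([bx[1]-bx[0],bx[2]-bx[1]],key=np.linalg.norm)
    M=cv2.moments(P);cen=np.array([M['m10'],M['m01']])/M['m00']
    print(kind,'rect',np.round(R_[0],1),'size',np.round(R_[1],1),'long',round(np.degrees(np.arctan2(L[1],L[0])),1),'centroid',np.round(cen,1))
if __name__=='__main__':
    a=sys.argv;run(a[1],a[2],int(a[3]),int(a[4]),int(a[5]),float(a[6]))
E
python3 meas.py w1 red 319 187 26 .022; python3 meas.py w1 popper 317 212 56 .022;python3 meas.py w1 dark 425 100 58 .013;python3 meas.py w1 blue 127 150 62 .009
```

```text
red rect [ 390.3 -309.3] size [36.2 33.5] long 86.0 centroid [ 390.2 -309.3]
popper rect [ 361.3 -307.4] size [36.2 91.7] long -3.7 centroid [ 368.1 -308. ]
dark rect [ 479.7 -408. ] size [107.3  53.7] long 20.0 centroid [ 474.  -410.2]
blue rect [ 435.6 -105.5] size [130.2  11.6] long 25.0 centroid [ 435.  -105.5]
```

```bash
python3 -m creep '[0,0,0,0,0,4,1, 0.0057,0.0033,0.04,0,0,0,1, 0,0,0.045,0,0,0,1, 0,0,0.045,0,0,0,1, 0,0,0.045,0,0,0,1]'; python3 -m creep '[0,0,0.025,0,0,0,1, 0,0,0.015,0,0,0,1, 0,0,0.0117,0,0,0,1, 0,0,0,0,0,0,1]'; python3 -m creep '[0,0,0,0,0,0,-1, 0,0,0,0,0,0,-1, 0,0,0,0,0,0,-1, 0,0,0,0,0,0,-1, 0,0,0,0,0,0,-1]' 40;python3 look.py w2 | tail -1
```

```text
t: 1.55
tcp_pos: [0.3668, -0.3099, 0.0547]
ee_rot: [0.999, -0.034, 0.0, 0.0]
wrist_force: [0.5, 0.7, -1.3]
gripper_width: 0.998
t: 1.95
tcp_pos: [0.3661, -0.3093, 0.0032]
ee_rot: [0.999, -0.034, -0.001, -0.001]
wrist_force: [0.9, -0.2, 0.4]
gripper_width: 1.001
t: 2.45
tcp_pos: [0.3678, -0.3105, 0.0057]
ee_rot: [0.999, -0.035, 0.001, 0.001]
wrist_force: [-0.7, 0.5, 5.8]
gripper_width: 0.456
2.45 [ 0.3678 -0.3105  0.0057] [ 9.994e-01 -3.500e-02  8.000e-04  7.000e-04] [-0.7   0.15 -0.53  0.89 -0.    2.51]
```

View pics/w2.png

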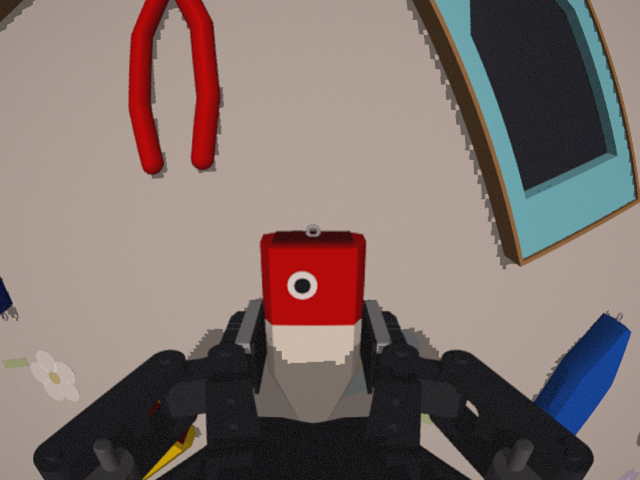

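Gripped: the red head is centred between the pads and the width is about 39 mm. I'll lift, turn +199.8° in yaw (popper heading -3.7° to about -160°, tool z −8.5° per row), and measure the in-hand offset from w2.

```bash
python3 meas.py w2 red 312 280 55 .022; python3 -m creep '[0,0,-0.02,0,0,0,-1, 0,0,-0.04,0,0,0,-1, 0,0,-0.04,0,0,0,-1, 0,0,0,0,0,0,-1]'; python3 look.py w3|tail -1; python3 - <<'E'
from meas import *
import numpy as np
for n in ['w2','w3']:
    f=np.load(n+'.npz');h=cv2.cvtColor(f['img'],cv2.COLOR_RGB2HSV).astype(int);m=((h[...,0]<9)|(h[...,0]>171))&(h[...,1]>120)&(h[...,2]>100)
    m[:225]=0;m[330:]=0;m[:,:250]=0;m[:,380:]=0;v,u=np.where(m);print(n,u.min(),u.max(),v.min(),v.max(),u.mean(),v.mean())
E
```

```text
red rect [ 391.9 -312.1] size [38.2 37.1] long 85.9 centroid [ 390.9 -312. ]
t: 2.9
tcp_pos: [0.3695, -0.312, 0.1101]
ee_rot: [0.999, -0.035, 0.004, 0.003]
wrist_force: [0.4, -0.3, -1.2]
gripper_width: 0.459
2.9 [ 0.3695 -0.312   0.1101] [ 0.9994 -0.0351  0.0035  0.0027] [-0.7   0.07 -0.37  1.12  0.    2.51]
w2 260 365 233 325 313.6042233449929 281.7517813188237
w3 260 365 233 325 313.6339470954357 281.6845176348548
```

```bash
for i in 1 2 3 4; do python3 -m creep '[0,0,0,0,0,-8.5,-1, 0,0,0,0,0,-8.5,-1, 0,0,0,0,0,-8.5,-1, 0,0,0,0,0,-8.5,-1, 0,0,0,0,0,-8.5,-1]'|grep -v wrist >/dev/null; done;  python3 -m creep '[0,0,0,0,0,-8.5,-1, 0,0,0,0,0,-8.5,-1, 0,0,0,0,0,-8.5,-1, 0,0,0,0,0,-8.5,-1, 0,0,0,0,0,0,-1]'
cat > go.py <<'E'
# go.py x y z yaw(tool x, deg): how far to go in tool axes
import sys,numpy as np
from scipy.spatial.transform import Rotation as R
from bench import bot
s=bot.read_state();M=R.from_quat(s['ee_rot']).as_matrix();yaw=np.degrees(np.arctan2(M[1,0],M[0,0]))
x,y,z,w=map(float,sys.argv[1:5]);d=np.array([x,y,z])-s['tcp_pos'];dy=(w-yaw+180)%360-180
a=np.radians(yaw+dy);ax=np.array([np.cos(a),np.sin(a),0]);ay=np.array([np.sin(a),-np.cos(a),0])
print('yaw',round(yaw,1),'turn z',round(-dy,1),'then shift mm',round(1e3*d@ax,1),round(1e3*d@ay,1),round(-1e3*d[2],1),'tilt',np.round(M[:2,2],3),'q6',round(float(s['joints'][5]),2),'w',round(float(s['gripper_width']),3),'F',np.round(s['wrist_force'],1),'t',s['t'])
E
python3 go.py .4744 -.4105 .11 199.8
```

```text
t: 5.45
tcp_pos: [0.3664, -0.3093, 0.1031]
ee_rot: [-0.174, 0.985, 0.001, -0.001]
wrist_force: [-0.5, -0.0, -1.5]
gripper_width: 0.456
yaw -160.0 turn z 0.2 then shift mm -67.3 -131.8 -6.9 tilt [-0.002  0.002] q6 -1.05 w 0.456 F [-0.5 -0.  -1.5] t 5.45
```

```bash
python3 -m creep '[-0.0225,-0.044,0,0,0,0,-1, -0.0225,-0.044,0,0,0,0,-1, -0.0225,-0.044,0,0,0,0,-1, 0,0,0,0,0,0,-1, 0,0,0.03,0,0,0,-1]';  python3 -m creep '[0,0,0.0,0,0,0,-1]'; python3 go.py .4744 -.4105 .11 199.8; python3 look.py w4|tail -1
```

```text
t: 5.95
tcp_pos: [0.4779, -0.4129, 0.0757]
ee_rot: [-0.172, 0.985, -0.002, 0.001]
wrist_force: [0.6, -0.3, -1.0]
gripper_width: 0.46
t: 6.05
tcp_pos: [0.4733, -0.4089, 0.0697]
ee_rot: [-0.172, 0.985, 0.003, -0.003]
wrist_force: [-1.6, -0.3, -1.4]
gripper_width: 0.457
yaw -160.2 turn z 0.0 then shift mm -0.5 -1.9 -40.3 tilt [-0.006  0.005] q6 -1.06 w 0.457 F [-1.6 -0.3 -1.4] t 6.05
6.05 [ 0.4733 -0.4089  0.0697] [-0.172   0.9851  0.0032 -0.0026] [-0.71  0.36 -0.09  1.12  0.   -1.06]
```

View pics/w4.png

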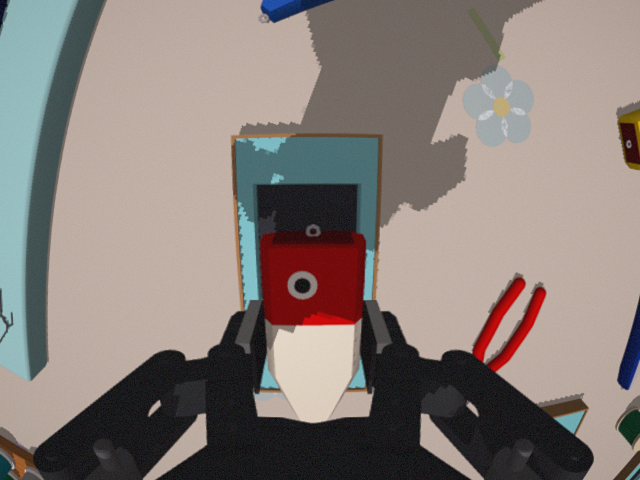

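```bash
python3 - <<'E'
import numpy as np
from meas import fcast
f=np.load('w4.npz')
P=fcast(f['K'],f['T'],[[257,185],[357,185],[234,136],[381,136]],.014);Q=(np.c_[P,np.ones(4)])@np.linalg.inv(f['Tt']).T;print(np.round(Q[:,:3]*1000,1))
E
```

```text
[[ 48.9 -30.6  55.6]
 [ 48.7  23.6  56. ]
 [ 75.9 -42.5  55.7]
 [ 75.7  36.1  56.2]]
```

```bash
python3 -m creep '[0,-0.003,0.02,0,0,0,-1, 0,0,0.02,0,0,0,-1, 0,0,0.013,0,0,0,-1, 0,0,0,0,0,0,-1, 0,0,0,0,0,0,-1]';  python3 -m creep '[0,0,0.003,0,0,0,-1, 0,0,0,0,0,0,-1]';python3 -m creep '[0,0,0.003,0,0,0,-1, 0,0,0,0,0,0,-1]';python3 -m creep '[0,0,0.002,0,0,0,-1, 0,0,0,0,0,0,-1]'; python3 look.py w5|tail -1
```

```text
t: 6.6
tcp_pos: [0.4767, -0.4137, 0.0225]
ee_rot: [-0.173, 0.985, -0.0, 0.0]
wrist_force: [0.2, -0.1, -0.1]
gripper_width: 0.457
t: 6.8
tcp_pos: [0.477, -0.414, 0.0194]
ee_rot: [-0.173, 0.985, -0.0, 0.0]
wrist_force: [-0.9, 0.4, -1.0]
gripper_width: 0.452
t: 7.0
tcp_pos: [0.4766, -0.4137, 0.0155]
ee_rot: [-0.173, 0.985, 0.0, -0.0]
wrist_force: [-0.1, -0.9, -0.3]
gripper_width: 0.455
t: 7.2
tcp_pos: [0.4768, -0.4139, 0.0138]
ee_rot: [-0.173, 0.985, -0.0, 0.0]
wrist_force: [-0.4, -0.5, 1.4]
gripper_width: 0.456
7.2 [ 0.4768 -0.4139  0.0138] [-1.734e-01  9.849e-01 -2.000e-04  2.000e-04] [-0.71  0.4  -0.17  1.    0.   -1.06]
```

View pics/w5.png

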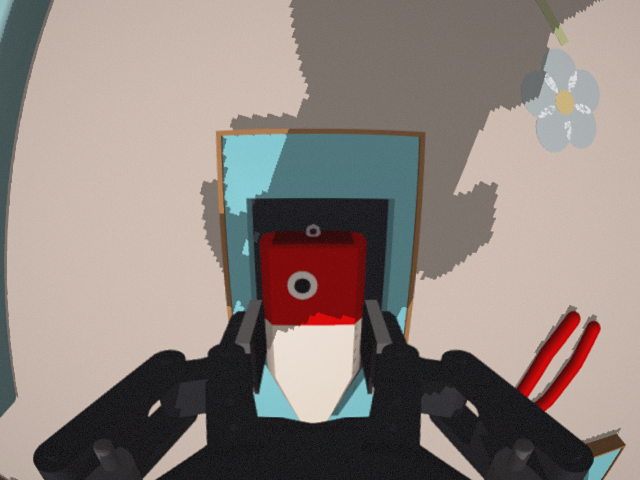

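```bash
python3 - <<'E'
import numpy as np
from meas import fcast
f=np.load('w5.npz')
for uv,z in (([[250,199],[391,199],[217,132],[424,132]],.014),([[260,325],[366,325],[261,235],[365,235]],.03)):
  P=fcast(f['K'],f['T'],uv,z);Q=(np.c_[P,np.ones(4)])@np.linalg.inv(f['Tt']).T;print(np.round(Q[:,:3]*1000,1))
E
```

```text
[[ 51.2 -25.   -0.2]
 [ 51.3  30.6  -0.2]
 [ 78.  -37.3  -0.2]
 [ 78.3  43.   -0.2]]
[[  4.3 -21.  -16.2]
 [  4.3  20.6 -16.2]
 [ 40.9 -18.7 -16.2]
 [ 40.9  18.4 -16.2]]
```

Small correction (+2.5, +2.8 mm), then down, release and rise.

```bash
python3 -m creep '[0.0025,0.0028,0,0,0,0,-1, 0,0,0.001,0,0,0,-1, 0,0,0,0,0,0,-1, 0,0,0,0,0,0,0.3, 0,0,0,0,0,0,0.3]'; python3 -m creep '[0,0,0,0,0,0,0.4, 0,0,-0.02,0,0,0,0.4, 0,0,-0.04,0,0,0,1,0,0,-0.04,0,0,0,1,0,0,-0.03,0,0,0,1]'; python3 -m creep '[0,0,-0.03,0,0,0,1,0,0,0,0,0,0,1]';python3 look.py w6|tail -1; python3 go.py .430 -.105 .2 205
```

```text
t: 7.75
tcp_pos: [0.4731, -0.4118, 0.0124]
ee_rot: [-0.173, 0.985, 0.0, -0.0]
wrist_force: [-0.0, 0.0, -0.3]
gripper_width: 0.649
t: 8.25
tcp_pos: [0.4736, -0.4122, 0.1449]
ee_rot: [-0.173, 0.985, -0.001, 0.0]
wrist_force: [0.5, -1.8, 0.9]
gripper_width: 0.997
t: 8.45
tcp_pos: [0.4748, -0.4133, 0.1774]
ee_rot: [-0.173, 0.985, -0.003, 0.002]
wrist_force: [1.0, 0.7, -0.4]
gripper_width: 1.001
8.45 [ 0.4748 -0.4133  0.1774] [-0.1734  0.9848 -0.0028  0.0023] [-0.72  0.32  0.09  1.33 -0.   -1.06]
yaw -160.0 turn z -5.0 then shift mm -90.0 297.6 -25.2 tilt [ 0.003 -0.003] q6 -1.06 w 0.999 F [ 0.6 -0.4 -0.2] t 8.5
```

View pics/w6.png

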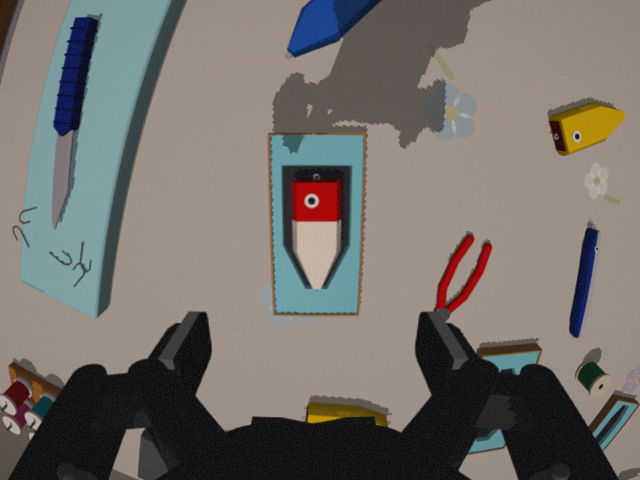

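The popper is down in its pocket, with the red face at the wide end. Pencil next.

```bash
python3 -m creep '[0,0,0,0,0,-5,1, -0.015,0.047,0,0,0,0,1, -0.015,0.047,0,0,0,0,1,-0.015,0.047,0,0,0,0,1,-0.015,0.047,0,0,0,0,1]'; python3 -m creep '[-0.015,0.047,0,0,0,0,1,-0.015,0.047,0,0,0,0,1,0,0.015,0,0,0,0,1, 0,0,0,0,0,0,1,0,0,0,0,0,0,1]'; python3 look.py w7|tail -1; python3 go.py .434 -.105 .007 205
```

```text
t: 9.0
tcp_pos: [0.447, -0.2143, 0.1707]
ee_rot: [-0.216, 0.976, 0.001, -0.001]
wrist_force: [2.0, 0.7, 0.1]
gripper_width: 0.998
t: 9.5
tcp_pos: [0.4294, -0.105, 0.1719]
ee_rot: [-0.216, 0.976, -0.0, -0.0]
wrist_force: [-0.2, -0.0, 0.5]
gripper_width: 1.0
9.5 [ 0.4294 -0.105   0.1719] [-2.164e-01  9.763e-01 -1.000e-04 -4.000e-04] [-0.24 -0.02 -0.33  1.27 -0.   -0.68]
yaw -155.1 turn z -0.1 then shift mm -4.2 -1.3 165.0 tilt [-0.001 -0.   ] q6 -0.68 w 0.999 F [-0.1 -0.9  0.8] t 9.55
```

View pics/w7.png

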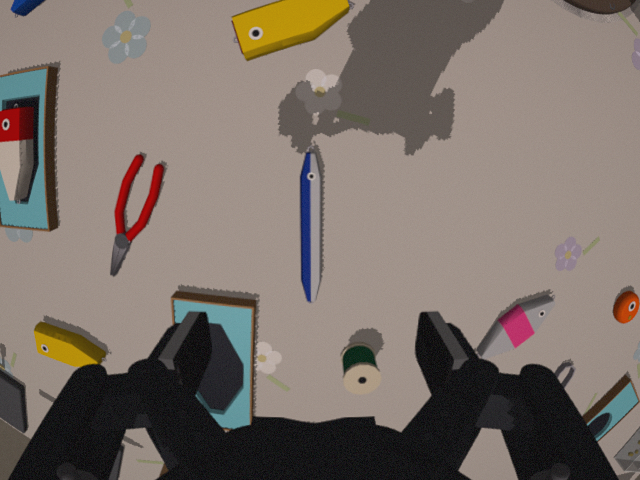

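```bash
python3 - <<'E'
import numpy as np
from meas import fcast
f=np.load('w7.npz')
P=fcast(f['K'],f['T'],[[310,150],[310,302],[300,225],[323,225]],.012);Q=(np.c_[P,np.ones(4)])@np.linalg.inv(f['Tt']).T;print(np.round(P*1000,1),np.round(Q[:,:3]*1000,1))
E
```

```text
[[ 373.6 -134.2   12. ]
 [ 495.3  -77.8   12. ]
 [ 434.  -115.4   12. ]
 [ 425.8  -97.9   12. ]] [[ 6.280e+01 -2.800e+00  1.600e+02]
 [-7.140e+01 -3.100e+00  1.599e+02]
 [ 1.000e-01 -1.130e+01  1.599e+02]
 [ 1.000e-01  8.000e+00  1.599e+02]]
```

```bash
python3 -m creep '[-0.0043,-0.002,0.045,0,0,0,0.5, 0,0,0.045,0,0,0,0.2, 0,0,0.04,0,0,0,0.2, 0,0,0.025,0,0,0,0.2, 0,0,0.01,0,0,0,0.2]'; python3 -m creep '[0,0,0,0,0,0,0.2,0,0,0,0,0,0,-1,0,0,0,0,0,0,-1,0,0,0,0,0,0,-1,0,0,0,0,0,0,-1]' 40;  python3 -m creep '[0,0,-0.02,0,0,0,-1,0,0,-0.04,0,0,0,-1,0,0,-0.04,0,0,0,-1,0,0,0,0,0,0,-1,0,0,0,0,0,0,-1]'; python3 look.py w8|tail -1;
```

```text
t: 10.05
tcp_pos: [0.4324, -0.1056, 0.0045]
ee_rot: [-0.215, 0.977, 0.001, -0.002]
wrist_force: [-0.4, 0.3, -0.0]
gripper_width: 0.6
t: 10.55
tcp_pos: [0.4357, -0.1052, 0.0093]
ee_rot: [-0.216, 0.976, -0.001, 0.001]
wrist_force: [-0.8, -0.6, 6.3]
gripper_width: 0.193
t: 11.05
tcp_pos: [0.4352, -0.1049, 0.1088]
ee_rot: [-0.216, 0.976, -0.001, 0.001]
wrist_force: [-0.6, 1.0, -1.8]
gripper_width: 0.195
11.05 [ 0.4352 -0.1049  0.1088] [-2.163e-01  9.763e-01 -7.000e-04  1.400e-03] [-0.24  0.01 -0.44  1.12 -0.   -0.67]
```

View pics/w8.png

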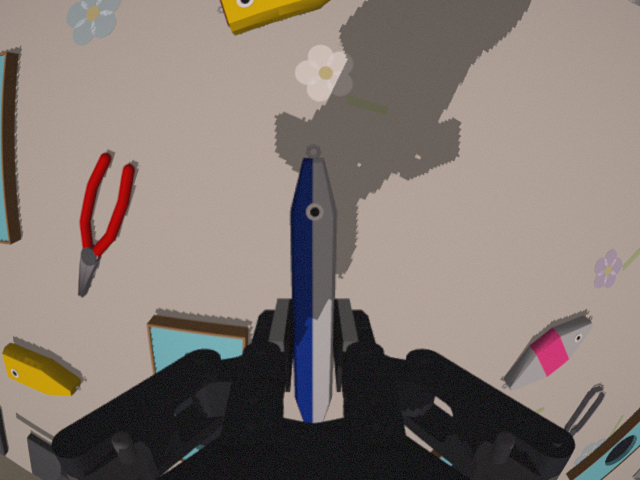

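Pencil held square, with its nose at (313,155). Turn to the case axis and move above case_pencil.

```bash
python3 -m creep '[0,0,0,0,0,8.5,-1,0,0,0,0,0,8.5,-1,0,0,0,0,0,8.5,-1,0,0,0,0,0,0.8,-1,0,0,0,0,0,0,-1]'|tail -1; python3 - <<'E'
import numpy as np
from meas import fcast
f=np.load('w8.npz')
for z in (.109,.117):
  P=fcast(f['K'],f['T'],[[313,157],[313,422]],z);Q=(np.c_[P,np.ones(2)])@np.linalg.inv(f['Tt']).T;print(np.round(Q[:,:3]*1000,1))
E
python3 go.py .646 .139 .107 178.7
```

```text
gripper_width: 0.192
[[ 67.4  -0.2  -0.4]
 [-64.1  -0.3  -0. ]]
[[ 67.9  -0.2  -8.4]
 [-56.2  -0.3  -8. ]]
yaw 178.8 turn z 0.1 then shift mm -206.9 248.3 -0.5 tilt [-0.002  0.001] q6 -0.22 w 0.192 F [0.9 0.4 0.2] t 11.6
```

```bash
python3 -m creep '[-0.03,0.036,0,0,0,0,-1,-0.03,0.036,0,0,0,0,-1,-0.03,0.036,0,0,0,0,-1,-0.03,0.036,0,0,0,0,-1,-0.03,0.036,0,0,0,0,-1]'|tail -1;python3 -m creep '[-0.03,0.036,0,0,0,0,-1,-0.0286,0.032,0,0,0,0,-1,0,0,0.02,0,0,0,-1,0,0,0.02,0,0,0,-1,0,0,0,0,0,0,-1]'; python3 -m creep '[0,0,0,0,0,0,-1,0,0,0,0,0,0,-1]'|tail -1; python3 look.py w9|tail -1;python3 go.py .6443 .139 .107 178.7
```

```text
gripper_width: 0.201
t: 12.6
tcp_pos: [0.6464, 0.1384, 0.0634]
ee_rot: [0.01, 1.0, -0.001, -0.003]
wrist_force: [-0.9, -1.0, -1.2]
gripper_width: 0.192
gripper_width: 0.194
12.8 [0.649  0.1382 0.0687] [1.140e-02 9.999e-01 2.000e-04 6.000e-04] [ 0.21  0.43 -0.    1.14  0.    0.23]
yaw 178.7 turn z -0.0 then shift mm 4.9 0.7 -38.0 tilt [0.002 0.   ] q6 0.23 w 0.195 F [ 0.4  0.2 -0.3] t 12.85
```

View pics/w9.png

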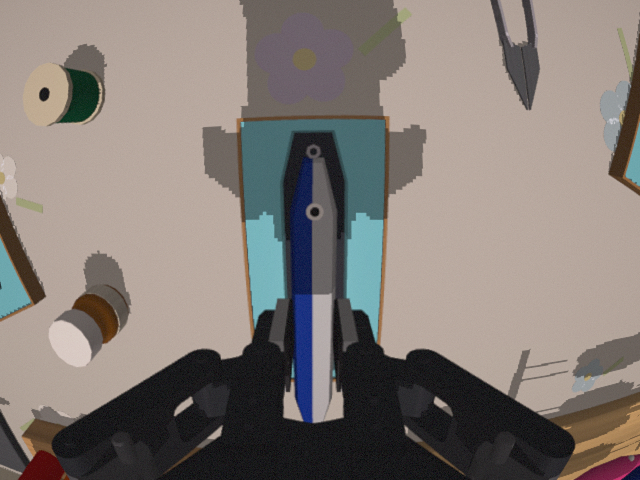

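```bash
python3 - <<'E'
import numpy as np
from meas import fcast
f=np.load('w9.npz')
P=fcast(f['K'],f['T'],[[295,132],[332,132],[239,118],[389,118]],.015);Q=(np.c_[P,np.ones(4)])@np.linalg.inv(f['Tt']).T;print(np.round(Q[:,:3]*1000,1))
E
```

```text
[[ 77.1  -9.4  53.6]
 [ 77.1   9.9  53.6]
 [ 85.4 -38.9  53.6]
 [ 85.4  40.   53.6]]
```

```bash
python3 -m creep '[0.002,0,0.02,0,0,0,-1,0,0,0.02,0,0,0,-1,0,0,0.008,0,0,0,-1,0,0,0,0,0,0,-1,0,0,0,0,0,0,-1]';python3 -m creep '[0,0,0.002,0,0,0,-1,0,0,0,0,0,0,-1]';python3 -m creep '[0,0,0.0015,0,0,0,-1,0,0,0,0,0,0,-1]';python3 -m creep '[0,0,0,0,0,0,-0.3,0,0,0,0,0,0,-0.2,0,0,0,0,0,0,-0.1]';python3 -m creep '[0,0,-0.01,0,0,0,0,0,0,-0.03,0,0,0,0,0,0,-0.04,0,0,0,1,0,0,-0.05,0,0,0,1,0,0,-0.03,0,0,0,1]';python3 -m creep '[0,0,0,0,0,0,1,0,0,0,0,0,0,1]'|tail -1; python3 look.py w10|tail -1; python3 go.py .434 .135 .007 180
```

```text
t: 13.35
tcp_pos: [0.6472, 0.1384, 0.0208]
ee_rot: [0.012, 1.0, 0.0, 0.001]
wrist_force: [0.3, 0.0, 0.4]
gripper_width: 0.198
t: 13.55
tcp_pos: [0.6471, 0.1385, 0.0184]
ee_rot: [0.012, 1.0, 0.0, 0.001]
wrist_force: [0.1, 0.1, -0.6]
gripper_width: 0.194
t: 13.75
tcp_pos: [0.6471, 0.1386, 0.0174]
ee_rot: [0.012, 1.0, 0.0, 0.001]
wrist_force: [-1.0, 0.1, 4.6]
gripper_width: 0.194
t: 14.05
tcp_pos: [0.6465, 0.1384, 0.016]
ee_rot: [0.012, 1.0, -0.0, -0.0]
wrist_force: [0.3, 0.4, -0.8]
gripper_width: 0.45
t: 14.55
tcp_pos: [0.6474, 0.1386, 0.181]
ee_rot: [0.012, 1.0, 0.001, 0.002]
wrist_force: [1.2, 1.0, 0.5]
gripper_width: 0.979
gripper_width: 0.999
14.75 [0.6471 0.1385 0.1775] [1.160e-02 9.999e-01 3.000e-04 1.200e-03] [ 0.21  0.39  0.19  1.36 -0.    0.23]
yaw 178.7 turn z -1.3 then shift mm 212.4 -3.4 168.9 tilt [-0. -0.] q6 0.23 w 0.996 F [0.4 0.6 0.1] t 14.8
```

View pics/w10.png

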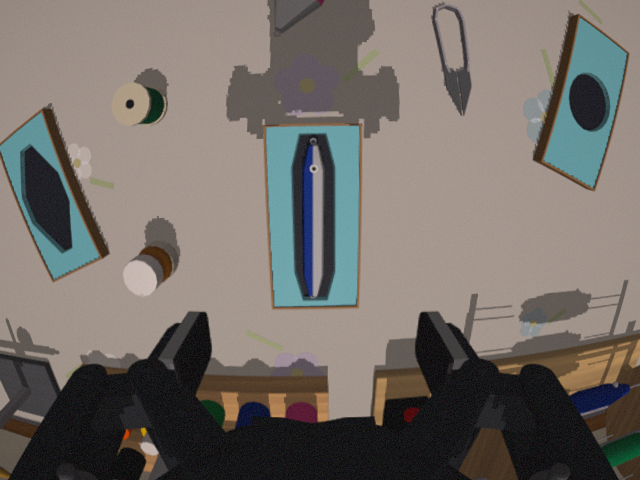

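```bash
python3 -m creep '[0,0,0,0,0,8,1,0,0,0,0,0,7.7,1]'|tail -1; python3 go.py .432 .135 .1758 163
```

```text
gripper_width: 1.0
yaw 162.7 turn z -0.3 then shift mm 203.4 -65.5 -1.8 tilt [-0.003 -0.001] q6 0.51 w 1.0 F [-0.3 -1.  -0.3] t 15.0
```

```bash
python3 -m creep '[0.04,-0.013,0,0,0,0,1,0.04,-0.013,0,0,0,0,1,0.04,-0.013,0,0,0,0,1,0.04,-0.013,0,0,0,0,1,0.043,-0.013,0,0,0,0,1]'|tail -1;python3 -m creep '[0,0,0,0,0,0,1,0,0,0,0,0,0,1,0,0,0,0,0,0,1]'|tail -1;  python3 look.py w11|tail -1
```

```text
gripper_width: 0.999
gripper_width: 1.0
15.8 [0.4339 0.1357 0.1755] [ 1.481e-01  9.890e-01 -2.000e-04 -2.000e-04] [ 0.3  -0.   -0.3   1.27 -0.    0.6 ]
```

View pics/w11.png

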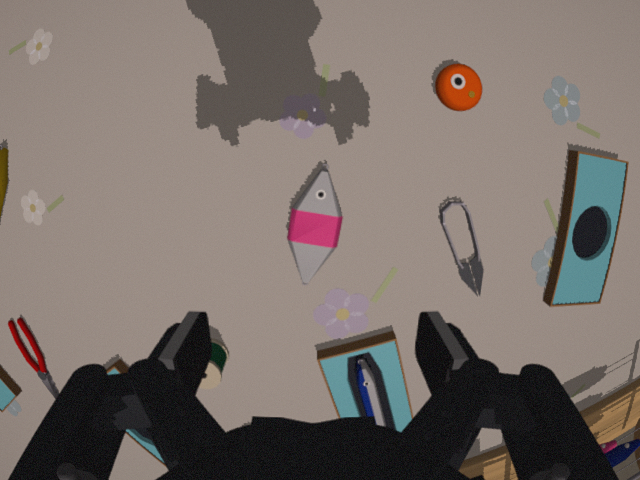

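```bash
python3 meas.py w11 pink 315 229 40 .016; python3 - <<'E'
import numpy as np
from meas import fcast
f=np.load('w11.npz')
P=fcast(f['K'],f['T'],[[324,165],[305,283],[295,210],[291,240],[342,217],[337,248]],.015);print(np.round(P*1000,1));d=P[1]-P[0];print(np.degrees(np.arctan2(d[1],d[0])))
E
python3 meas.py w11 orange 459 88 40 .018
```

```text
pink rect [436.8 135.7] size [43.4 28.6] long 63.3 centroid [437.  135.6]
[[388.3 159.1  15. ]
 [482.5 113.4  15. ]
 [417.3 125.1  15. ]
 [441.1 113.9  15. ]
 [434.5 161.   15. ]
 [459.5 149.4  15. ]]
-25.86254088007796
orange rect [354.  288.1] size [39.6 40.3] long -16.6 centroid [354.  287.7]
```

```bash
python3 -m creep '[0,0,0,0,0,5,1,0,0,0,0,0,4.3,1,0,0,0,0,0,0,1]'|tail -1; python3 go.py .4368 .1358 .004 153.7
```

```text
gripper_width: 0.999
yaw 153.6 turn z -0.1 then shift mm -2.1 1.2 171.5 tilt [-0.001 -0.   ] q6 0.76 w 0.999 F [-0.  -0.3  0. ] t 16.15
```

```bash
python3 -m creep '[-0.002,0.001,0.045,0,0,0,1, 0,0,0.045,0,0,0,1, 0,0,0.04,0,0,0,1, 0,0,0.03,0,0,0,1, 0,0,0.0125,0,0,0,1]'|tail -1; python3 -m creep '[0,0,0,0,0,0,1,0,0,0,0,0,0,-1,0,0,0,0,0,0,-1,0,0,0,0,0,0,-1,0,0,0,0,0,0,-1]' 90;  python3 -m creep '[0,0,-0.01,0,0,0,-1,0,0,-0.03,0,0,0,-1,0,0,-0.03,0,0,0,-1,0,0,-0.03,0,0,0,-1,0,0,0,0,0,0,-1]'; python3 -m creep '[0,0,0,0,0,0,-1,0,0,0,0,0,0,-1]'; python3 look.py w12|tail -1;
```

```text
gripper_width: 1.001
t: 17.15
tcp_pos: [0.4371, 0.136, 0.0057]
ee_rot: [0.228, 0.974, 0.001, 0.002]
wrist_force: [-2.0, -2.2, 8.9]
gripper_width: 0.484
t: 17.65
tcp_pos: [0.4381, 0.1365, 0.1083]
ee_rot: [0.228, 0.974, 0.002, 0.003]
wrist_force: [0.5, 0.8, -3.0]
gripper_width: 0.483
t: 17.85
tcp_pos: [0.4348, 0.1355, 0.1025]
ee_rot: [0.228, 0.974, -0.0, -0.001]
wrist_force: [0.6, 0.5, -3.5]
gripper_width: 0.479
17.85 [0.4348 0.1355 0.1025] [ 2.277e-01  9.737e-01 -5.000e-04 -8.000e-04] [ 0.3   0.03 -0.43  1.11  0.    0.76]
```

View pics/w12.png

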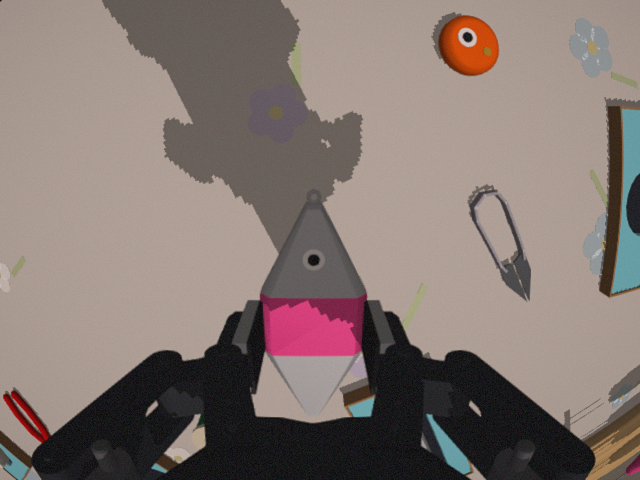

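```bash
python3 -m creep '[0,0,0,0,0,-8.5,-1,0,0,0,0,0,-8.5,-1,0,0,0,0,0,-8.5,-1,0,0,0,0,0,-8.5,-1,0,0,0,0,0,-8.5,-1]'|tail -1; python3 -m creep '[0,0,0,0,0,-0.6,-1,0,0,0,0,0,0,-1]'|tail -1
python3 meas.py w10 dark 45 198 56 .013;python3 meas.py w1 dark 155 0 36 .013;python3 meas.py w10 dark 589 102 36 .013;python3 meas.py w11 dark 590 233 30 .013; python3 - <<'E'
import numpy as np
from meas import fcast
f=np.load('w12.npz');z=f['Tt'][2,3]+.0125
P=fcast(f['K'],f['T'],[[313,297],[313,355],[313,205],[313,412]],z);Q=(np.c_[P,np.ones(4)])@np.linalg.inv(f['Tt']).T;print(np.round(Q[:,:3]*1000,1))
E
python3 go.py .611 -.133 .1 196.7
```

```text
gripper_width: 0.486
gripper_width: 0.481
dark rect [ 610.4 -133.5] size [115.5  60. ] long 19.5 centroid [ 610.  -132.4]
dark rect [ 575.9 -129.6] size [57.7 37.4] long 79.0 centroid [ 578.9 -136.2]
dark rect [525.5 414.2] size [57.5 53.5] long 60.1 centroid [524.8 413.4]
dark rect [525.3 414.9] size [57.7 56.6] long 44.9 centroid [524.7 415.1]
[[ 15.    0.2 -12.5]
 [-12.2   0.2 -12.5]
 [ 51.    0.3 -12.4]
 [-45.1   0.2 -12.6]]
yaw -163.4 turn z -0.1 then shift mm -91.3 -307.8 2.7 tilt [-0.002 -0.001] q6 0.01 w 0.481 F [ 0.1 -0.1 -3. ] t 18.6
```

```bash
python3 -m creep '[0,0,0,0,0,-1,-1,-0.015,-0.045,0,0,0,0,-1,-0.015,-0.045,0,0,0,0,-1,-0.015,-0.045,0,0,0,0,-1,-0.015,-0.045,0,0,0,0,-1]'|tail -1;python3 -m creep '[-0.015,-0.045,0,0,0,0,-1,-0.014,-0.045,0,0,0,0,-1,0,-0.032,0,0,0,0,-1,0,0,0.03,0,0,0,-1,0,0,0,0,0,0,-1]'|tail -1;python3 -m creep '[0,0,0,0,0,0,-1,0,0,0,0,0,0,-1,0,0,0,0,0,0,-1]';python3 look.py w13|tail -1; python3 go.py .612 -.1328 .0123 197.5; python3 - <<'E'
import numpy as np,cv2
from meas import fcast
f=np.load('w13.npz');im=f['img'];h=cv2.cvtColor(im,cv2.COLOR_RGB2HSV).astype(int)
m=((h[...,0]>80)&(h[...,0]<100)&(h[...,1]>60)).astype(np.uint8);m[300:]=0
n,l,st,c=cv2.connectedComponentsWithStats(m);print(st[st[:,4]>800][1:])
inv=np.linalg.inv(f['Tt'])
for row in (170,190,210,230):
    u=np.where(m[row]>0)[0];u=u[(u>180)&(u<450)]
    if len(u):
        P=fcast(f['K'],f['T'],[[u.min(),row],[u.max(),row]],.014);Q=np.c_[P,np.ones(2)]@inv.T;print(row,u.min(),u.max(),np.round(Q[:,:2]*1000,1).tolist())
col=m[:,313];v=np.where(col[:260]>0)[0];P=fcast(f['K'],f['T'],[[313,v.min()],[313,v.max()]],.014);print(v.min(),v.max(),np.round((np.c_[P,np.ones(2)]@inv.T)[:,:2]*1000,1))
E
```

```text
gripper_width: 0.484
gripper_width: 0.48
t: 19.9
tcp_pos: [0.6132, -0.1241, 0.0751]
ee_rot: [-0.155, 0.988, -0.0, 0.001]
wrist_force: [0.1, -0.7, -2.8]
gripper_width: 0.481
19.9 [ 0.6132 -0.1241  0.0751] [-1.549e-01  9.879e-01 -4.000e-04  9.000e-04] [-0.2   0.35 -0.1   1.12 -0.   -0.51]
yaw -162.2 turn z 0.3 then shift mm 3.7 -7.9 62.7 tilt [ 0.002 -0.   ] q6 -0.51 w 0.485 F [ 0.1  0.7 -2.6] t 19.95
[[    0     0    29    79  1553]
 [  227   116   140   184 12288]]
170 230 366 [[57.0, -46.4], [56.5, 29.0]]
190 231 365 [[45.6, -46.3], [45.3, 28.7]]
210 233 365 [[34.1, -45.7], [33.9, 29.1]]
230 234 365 [[22.3, -45.8], [22.2, 29.5]]
117 159 [[85.4 -0.2]
 [62.3 -0.2]]
```

```bash
python3 -m creep '[0.0034,-0.0082,0.02,0,0,0,-1,0,0,0.02,0,0,0,-1,0,0,0.015,0,0,0,-1,0,0,0,0,0,0,-1,0,0,0,0,0,0,-1]';python3 -m creep '[0,0,0.004,0,0,0,-1,0,0,0,0,0,0,-1,0,0,0,0,0,0,-1]'; python3 look.py w14|tail -1;python3 go.py .612 -.1328 .0123 197.5; python3 - <<'E'
import numpy as np,cv2
from meas import fcast
f=np.load('w14.npz');im=f['img'];h=cv2.cvtColor(im,cv2.COLOR_RGB2HSV).astype(int)
m=((h[...,0]>80)&(h[...,0]<100)&(h[...,1]>60)).astype(np.uint8);m[300:]=0
inv=np.linalg.inv(f['Tt'])
for row in (170,190,210,230):
    u=np.where(m[row]>0)[0];u=u[(u>150)&(u<480)]
    P=fcast(f['K'],f['T'],[[u.min(),row],[u.max(),row]],.014);Q=np.c_[P,np.ones(2)]@inv.T;print(row,np.round(Q[:,:2]*1000,1).tolist())
v=np.where(m[:260,313]>0)[0];P=fcast(f['K'],f['T'],[[313,v.min()],[313,v.max()]],.014);print(np.round((np.c_[P,np.ones(2)]@inv.T)[:,:2]*1000,1))
E
```

```text
t: 20.45
tcp_pos: [0.6121, -0.1333, 0.0194]
ee_rot: [-0.155, 0.988, -0.0, 0.0]
wrist_force: [0.2, -0.1, -3.3]
gripper_width: 0.482
t: 20.75
tcp_pos: [0.6122, -0.1335, 0.0152]
ee_rot: [-0.155, 0.988, -0.0, 0.0]
wrist_force: [-0.7, 0.7, -2.6]
gripper_width: 0.482
20.75 [ 0.6122 -0.1335  0.0152] [-1.545e-01  9.880e-01 -2.000e-04  4.000e-04] [-0.21  0.39 -0.18  1.    0.   -0.53]
yaw -162.2 turn z 0.3 then shift mm -0.1 0.8 2.8 tilt [ 0.001 -0.   ] q6 -0.53 w 0.482 F [ 0.5  0.3 -3.1] t 20.8
170 [[62.9, -38.6], [62.9, 37.4]]
190 [[54.8, -38.1], [54.8, 37.4]]
210 [[46.6, -37.8], [46.6, 37.8]]
230 [[38.2, -37.5], [38.2, 37.9]]
[[81.3 -0.2]
 [60.2 -0.2]]
```

```bash
python3 -m creep '[0,0,0.002,0,0,0,-1,0,0,0,0,0,0,-1]';python3 -m creep '[0,0,0.0015,0,0,0,-1,0,0,0,0,0,0,-1]'
```

```text
t: 21.0
tcp_pos: [0.6123, -0.1336, 0.0138]
ee_rot: [-0.154, 0.988, -0.0, 0.001]
wrist_force: [-2.3, -0.2, 4.5]
gripper_width: 0.478
t: 21.2
tcp_pos: [0.6123, -0.1337, 0.0137]
ee_rot: [-0.154, 0.988, -0.0, 0.001]
wrist_force: [-4.7, 0.9, 14.2]
gripper_width: 0.485
```

Contact felt; release, rise, turn for the puck.

```bash
python3 -m creep '[0,0,0,0,0,0,0.1,0,0,0,0,0,0,0.2,0,0,0,0,0,0,0.4]';python3 -m creep '[0,0,-0.01,0,0,0,0.4,0,0,-0.03,0,0,0,0.4,0,0,-0.04,0,0,0,1,0,0,-0.05,0,0,0,1,0,0,-0.03,0,0,0,1]'|tail -1;python3 -m creep '[0,0,0,0,0,0,1,0,0,0,0,0,0,1]'|tail -1; python3 look.py w15|tail -1; python3 meas.py w15 pink 313 215 45 .024
python3 -m creep '[0,0,0,0,0,-8.5,1,0,0,0,0,0,-8.5,1,0,0,0,0,0,-8.5,1,0,0,0,0,0,-8.5,1,0,0,0,0,0,-8.5,1]'|tail -1; python3 -m creep '[0,0,0,0,0,-8.5,1,0,0,0,0,0,0,1]'|tail -1;python3 go.py .354 .288 .17 249
```

```text
t: 21.5
tcp_pos: [0.612, -0.1336, 0.011]
ee_rot: [-0.154, 0.988, -0.0, 0.0]
wrist_force: [-0.2, -0.3, -0.2]
gripper_width: 0.701
gripper_width: 1.0
gripper_width: 1.0
22.2 [ 0.6124 -0.1336  0.1723] [-1.545e-01  9.880e-01 -4.000e-04  1.000e-03] [-0.21  0.32  0.08  1.33  0.   -0.53]
pink rect [ 611.6 -134.1] size [28.5 44.8] long -72.2 centroid [ 612.2 -134. ]
gripper_width: 1.0
gripper_width: 1.0
yaw -111.2 turn z -0.2 then shift mm -301.2 390.9 -0.9 tilt [-0.003  0.001] q6 -1.42 w 1.0 F [ 0.5  1.1 -0. ] t 22.95
```

```bash
python3 -m creep '[-0.0274,0.0355,0,0,0,0,1,-0.0274,0.0355,0,0,0,0,1,-0.0274,0.0355,0,0,0,0,1,-0.0274,0.0355,0,0,0,0,1,-0.0274,0.0355,0,0,0,0,1]'|tail -1;python3 -m creep '[-0.0274,0.0355,0,0,0,0,1,-0.0274,0.0355,0,0,0,0,1,-0.0274,0.0355,0,0,0,0,1,-0.0274,0.0355,0,0,0,0,1,-0.0274,0.0355,0,0,0,0,1]'|tail -1;python3 -m creep '[-0.0274,0.0355,0,0,0,0,1,0,0,0,0,0,0,1,0,0,0,0,0,0,1,0,0,0,0,0,0,1]';python3 look.py w16|tail -1; python3 - <<'E'
import numpy as np,cv2
f=np.load('w16.npz');h=cv2.cvtColor(f['img'],cv2.COLOR_RGB2HSV).astype(int);m=(h[...,0]<16)&(h[...,1]>140)&(h[...,2]>90)
n,l,s,c=cv2.connectedComponentsWithStats(m.astype(np.uint8))
for i in range(1,n):
    if s[i,4]>300: print(s[i],c[i].round())
E
python3 meas.py w16 orange 313 215 60 .018; python3 go.py .354 .288 .004 249
```

```text
gripper_width: 1.003
gripper_width: 0.998
t: 24.35
tcp_pos: [0.357, 0.2881, 0.1705]
ee_rot: [-0.564, 0.826, -0.0, -0.001]
wrist_force: [-0.9, -0.2, 0.5]
gripper_width: 1.001
24.35 [0.357  0.2881 0.1705] [-5.638e-01  8.259e-01 -2.000e-04 -6.000e-04] [ 0.68  0.01 -0.3   1.26 -0.   -0.52]
[ 294  203   50   49 1633] [318. 227.]
orange rect [353.  288.6] size [40.2 40.3] long -66.4 centroid [353.  288.7]
yaw -111.4 turn z -0.4 then shift mm 1.1 3.1 166.7 tilt [-0.001 -0.001] q6 -0.52 w 1.001 F [ 0.3 -1.   0.5] t 24.4
```

```bash
python3 -m creep '[0.001,0.004,0.045,0,0,0,1, 0,0,0.045,0,0,0,1, 0,0,0.04,0,0,0,1, 0,0,0.025,0,0,0,1, 0,0,0.0118,0,0,0,1]'|tail -1; python3 -m creep '[0,0,0,0,0,0,1,0,0,0,0,0,0,-1,0,0,0,0,0,0,-1,0,0,0,0,0,0,-1,0,0,0,0,0,0,-1]' 80;  python3 -m creep '[0,0,-0.01,0,0,0,-1,0,0,-0.03,0,0,0,-1,0,0,-0.03,0,0,0,-1,0,0,-0.03,0,0,0,-1,0,0,0,0,0,0,-1]'; python3 -m creep '[0,0,0,0,0,0,-1,0,0,0,0,0,0,-1]'|tail -1; python3 look.py w17|tail -1; python3 - <<'E'
import numpy as np,cv2
from meas import fcast
f=np.load('w17.npz');h=cv2.cvtColor(f['img'],cv2.COLOR_RGB2HSV).astype(int);m=((h[...,0]<16)&(h[...,1]>140)&(h[...,2]>70)).astype(np.uint8)
n,l,s,c=cv2.connectedComponentsWithStats(m)
for i in range(1,n):
    if s[i,4]>300:
        x,y,w,hh,_=s[i];print(s[i]);P=fcast(f['K'],f['T'],[[x,y+hh/2],[x+w,y+hh/2],[x+w/2,y],[x+w/2,y+hh]],f['Tt'][2,3]+.014);print(np.round((np.c_[P,np.ones(4)]@np.linalg.inv(f['Tt']).T)[:,:2]*1000,1))
E
python3 go.py .525 .415 .1 249
```

```text
gripper_width: 1.002
t: 25.4
tcp_pos: [0.3538, 0.2902, 0.0063]
ee_rot: [-0.565, 0.825, 0.0, 0.001]
wrist_force: [-3.0, -1.4, 9.7]
gripper_width: 0.453
t: 25.9
tcp_pos: [0.3549, 0.291, 0.1089]
ee_rot: [-0.565, 0.825, 0.0, 0.004]
wrist_force: [0.6, 0.1, -2.1]
gripper_width: 0.455
gripper_width: 0.453
26.1 [0.3522 0.2888 0.1033] [-5.648e-01  8.252e-01 -1.000e-04 -9.000e-04] [ 0.69  0.03 -0.43  1.12 -0.   -0.51]
[ 266  273   94   93 6158]
[[  6.  -19.1]
 [  6.   18.1]
 [ 25.9  -0.5]
 [-16.4  -0.5]]
yaw -111.2 turn z -0.2 then shift mm -179.9 -116.2 3.0 tilt [-0.002 -0.002] q6 -0.51 w 0.452 F [ 0.9  0.9 -2.4] t 26.15
```

```bash
python3 -m creep '[-0.037,-0.0232,0,0,0,0,-1,-0.037,-0.0232,0,0,0,0,-1,-0.037,-0.0232,0,0,0,0,-1,-0.037,-0.0232,0,0,0,0,-1,-0.037,-0.0232,0,0,0,0,-1]'|tail -1;python3 -m creep '[0,0,0.03,0,0,0,-1,0,0,0,0,0,0,-1,0,0,0,0,0,0,-1,0,0,0,0,0,0,-1]';python3 look.py w18|tail -1; python3 go.py .5267 .4195 .012 249
```

```text
gripper_width: 0.453
t: 27.05
tcp_pos: [0.5274, 0.4193, 0.0748]
ee_rot: [-0.565, 0.825, -0.0, -0.0]
wrist_force: [-1.2, -0.7, -2.5]
gripper_width: 0.449
27.05 [0.5274 0.4193 0.0748] [-5.648e-01  8.252e-01 -0.000e+00 -3.000e-04] [ 0.67  0.44  0.04  1.17 -0.   -0.53]
yaw -111.2 turn z -0.2 then shift mm 0.4 0.9 63.5 tilt [0.001 0.001] q6 -0.53 w 0.453 F [ 0.2  0.1 -1.3] t 27.1
```

View pics/w18.png

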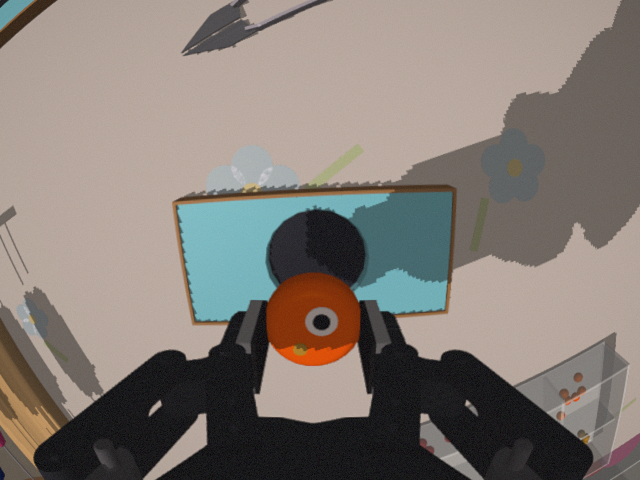

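```bash
python3 - <<'E'
import numpy as np
from meas import fcast
f=np.load('w18.npz')
P=fcast(f['K'],f['T'],[[267,255],[367,255],[317,208],[174,201],[455,187],[192,323],[448,312]],.0145);print(np.round((np.c_[P,np.ones(7)]@np.linalg.inv(f['Tt']).T)[:,:2]*1000,1))
E
```

```text
[[  7.8 -27.3]
 [  7.8  30.9]
 [ 35.4   1.7]
 [ 40.7 -81.4]
 [ 49.   81.5]
 [-39.  -79. ]
 [-31.3  86.4]]
```

```bash
python3 -m creep '[0.001,0.0022,0.02,0,0,0,-1,0,0,0.02,0,0,0,-1,0,0,0.018,0,0,0,-1,0,0,0,0,0,0,-1,0,0,0,0,0,0,-1]';python3 -m creep '[0,0,0.002,0,0,0,-1,0,0,0,0,0,0,-1]';python3 -m creep '[0,0,0.0015,0,0,0,-1,0,0,0,0,0,0,-1]'
```

```text
t: 27.6
tcp_pos: [0.5256, 0.4196, 0.0178]
ee_rot: [-0.565, 0.825, 0.0, 0.001]
wrist_force: [0.6, 0.8, -2.1]
gripper_width: 0.448
t: 27.8
tcp_pos: [0.5259, 0.4199, 0.0154]
ee_rot: [-0.565, 0.825, 0.0, 0.001]
wrist_force: [-0.3, -0.3, -2.0]
gripper_width: 0.454
t: 28.0
tcp_pos: [0.526, 0.4199, 0.0144]
ee_rot: [-0.565, 0.825, 0.0, 0.001]
wrist_force: [-1.3, -1.2, 5.9]
gripper_width: 0.454
```

```bash
python3 -m creep '[0,0,0,0,0,0,0.1,0,0,0,0,0,0,0.2,0,0,0,0,0,0,0.4]';python3 -m creep '[0,0,-0.01,0,0,0,0.4,0,0,-0.03,0,0,0,0.4,0,0,-0.04,0,0,0,1,0,0,-0.05,0,0,0,1,0,0,-0.03,0,0,0,1]'|tail -1;python3 -m creep '[0,0,0,0,0,0,1,0,0,0,0,0,0,1]'|tail -1; python3 look.py w19|tail -1; python3 meas.py w19 orange 316 222 60 .026; python3 meas.py w19 dark 316 222 50 .013
python3 -m creep '[0.04,0,-0.03,0,0,0,1,0.04,0,-0.02,0,0,0,1,0.04,0,0,0,0,0,1,0.04,0,0,0,0,0,1,0.04,0,0,0,0,0,1]'|tail -1;python3 -m creep '[0.04,0,0,0,0,0,1,0.04,0,0,0,0,0,1,0,0,0,0,0,0,1,0,0,0,0,0,0,1]'|head -2
python3 - <<'E'
import numpy as np,cv2
from bench import optics
from h import cast
f=optics.grab_frame('top');K,T,im,Z=f['intrinsics'],f['pose'],f['img'],f['z_map'];np.savez('top1.npz',**f)
h=cv2.cvtColor(im,cv2.COLOR_RGB2HSV).astype(int);H,S,V=h[...,0],h[...,1],h[...,2]
vv,uu=np.mgrid[:480,:640];d=np.stack([(uu-K[0,2])/K[0,0]*Z,-(vv-K[1,2])/K[1,1]*Z,-Z],-1)@T[:3,:3].T+T[:3,3]
teal=(H>80)&(H<100)&(S>60)
for n,(x,y),r in (('pencil',(.646,.139),.016),('popper',(.480,-.409),.03),('jig',(.611,-.133),.03),('puck',(.525,.415),.021)):
    m=(np.hypot(d[...,0]-x,d[...,1]-y)<.075)&~teal&(d[...,2]>.0175)&(d[...,2]<.06)&(V>70)
    m=m&~((H>8)&(H<25)&(V<110)&(S>100)&(n!='puck'))
    mm=cv2.morphologyEx(m.astype(np.uint8),cv2.MORPH_OPEN,np.ones((3,3)))
    k,l,s,c=cv2.connectedComponentsWithStats(mm)
    i=1+s[1:,4].argmax();q=d[l==i];A=np.c_[q[:,:2]-q[:,:2].mean(0),np.ones(len(q))];co=np.linalg.lstsq(A,q[:,2],rcond=None)[0]
    R=cv2.minAreaRect((q[:,:2]*1000).astype(np.float32));print(n,'centre',np.round(R[0],1),'size',np.round(R[1]),'top z mm',np.round(np.median(q[:,2])*1e3,1),'slope',co[:2].round(3),len(q))
f0=np.load('top0.npz')
for n,u,v in (('jar',323,155),('spool',323,215)):
    a=np.s_[v-20:v+20,u-18:u+18];print(n,'mean img change',np.abs(im[a].astype(int)-f0['img'][a]).mean().round(2))
E
```

```text
t: 28.3
tcp_pos: [0.5257, 0.4197, 0.0129]
ee_rot: [-0.565, 0.825, 0.0, 0.0]
wrist_force: [0.3, 0.0, -0.6]
gripper_width: 0.701
gripper_width: 1.001
gripper_width: 1.001
29.0 [0.526  0.42   0.1742] [-5.648e-01  8.252e-01  1.000e-04  1.200e-03] [ 0.67  0.41  0.21  1.37  0.   -0.53]
orange rect [525.8 418.3] size [41.  39.8] long 68.8 centroid [526.1 418.1]
dark rect [523.3 412.5] size [52.3 57.4] long -19.5 centroid [519.  404.5]
gripper_width: 1.002
t: 29.95
tcp_pos: [0.4236, 0.1579, 0.2219]
pencil centre [645.1 138.9] size [127.  15.] top z mm 27.9 slope [ 0.002 -0.071] 333
popper centre [ 482.5 -407.6] size [94. 40.] top z mm 31.3 slope [ 0.015 -0.087] 622
jig centre [ 612.3 -134. ] size [101.  43.] top z mm 25.6 slope [ 0.007 -0.012] 546Traceback (most recent call last):
  File "<stdin>", line 13, in <module>
ValueError: attempt to get argmax of an empty sequence
```

Tops read a uniform ~+1.5 mm against the expected 26/30/24. I'll check popper tilt on its interior only, the puck from wrist depth, and the jar/spool.

```bash
python3 - <<'E'
import numpy as np,cv2
f=np.load('top1.npz');K,T,im,Z=f['intrinsics'],f['pose'],f['img'],f['z_map'];f0=np.load('top0.npz')
vv,uu=np.mgrid[:480,:640];d=np.stack([(uu-K[0,2])/K[0,0]*Z,-(vv-K[1,2])/K[1,1]*Z,-Z],-1)@T[:3,:3].T+T[:3,3]
def fit(n,q):
    A=np.c_[q[:,:2]-q[:,:2].mean(0),np.ones(len(q))];co=np.linalg.lstsq(A,q[:,2],rcond=None)[0];print(n,'z',(co[2]*1e3).round(1),'slope',co[:2].round(3),'resid',((q[:,2]-A@co).std()*1e3).round(2),len(q))
def box(c,ang,l,w):
    a=np.radians(ang);e=d[...,:2]-c;return (abs(e@[np.cos(a),np.sin(a)])<l)&(abs(e@[-np.sin(a),np.cos(a)])<w)
fit('popper',d[box((.474,-.411),19.8,.025,.013)]);fit('popper foam',d[box((.48,-.409),19.8,.075,.036)&~box((.48,-.409),19.8,.056,.032)])
fit('jig',d[box((.612,-.134),17.8,.03,.012)]);fit('pencil',d[box((.645,.139),-1.3,.045,.005)])
g=lambda i:cv2.cvtColor(i,cv2.COLOR_RGB2GRAY).astype(np.float32)
for n,u,v in (('jar',323,155),('spool',323,215)):
    a=np.s_[v-20:v+20,u-18:u+18];print(n,'px shift',np.round(cv2.phaseCorrelate(g(f0['img'])[a],g(im)[a])[0],2),'change',np.abs(im[a].astype(int)-f0['img'][a]).mean().round(2))
f=np.load('w19.npz');K,T,Z=f['K'],f['T'],f['z'];h=cv2.cvtColor(f['img'],cv2.COLOR_RGB2HSV).astype(int)
m=((h[...,0]<16)&(h[...,1]>140)&(h[...,2]>90)).astype(np.uint8);m[:150]=0;m[300:]=0
m=cv2.erode(m,np.ones((7,7)));v,u=np.where((m>0)&(Z>0));a=(np.c_[u,v]-[K[0,2],K[1,2]])/K[0,0];r=np.linalg.norm(a,axis=1)+1e-9
z=Z[v,u];P=np.c_[a[:,0]/r*np.tan(r)*z,-a[:,1]/r*np.tan(r)*z,-z]@T[:3,:3].T+T[:3,3];fit('puck',P);print(P.mean(0).round(4))
E
```

```text
popper z 31.9 slope [-0.014  0.03 ] resid 1.75 249
popper foam z 15.8 slope [ 0.002 -0.002] resid 1.81 673
jig z 25.9 slope [-0.013  0.015] resid 1.93 260
pencil z 27.9 slope [0.012 0.071] resid 1.69 163
jar px shift [ 0.01 -0.  ] change 32.8
spool px shift [-0.01  0.04] change 33.78
puck z 26.3 slope [-0.128  0.078] resid 1.92 790
[0.5258 0.4175 0.0263]
```

The puck slope and the jar image change need a cross-check. I'll fit the foam plane in the same wrist frame, move the arm clear, and repeat from the top camera.

```bash
python3 -m creep '[0.04,0,-0.03,0,0,0,1,0.04,0,-0.03,0,0,0,1,0.04,0,0,0,0,0,1,0.04,0,0,0,0,0,1,0.04,0,0,0,0,0,1]'|head -2;python3 -m creep '[0.04,0.03,0,0,0,0,1,0.04,0.03,0,0,0,0,1,0.04,0.03,0,0,0,0,1,0.04,0.03,0,0,0,0,1,0,0,0,0,0,0,1]'|head -2; python3 - <<'E'
import numpy as np,cv2
from bench import optics
f=np.load('w19.npz');K,T,Z=f['K'],f['T'],f['z'];h=cv2.cvtColor(f['img'],cv2.COLOR_RGB2HSV).astype(int)
def fit(n,q):
    for _ in range(2):
        A=np.c_[q[:,:2]-q[:,:2].mean(0),np.ones(len(q))];co=np.linalg.lstsq(A,q[:,2],rcond=None)[0];r=abs(q[:,2]-A@co);q0=q;q=q[r<3*r.std()+1e-3]
    print(n,'z',(co[2]*1e3).round(1),'slope',co[:2].round(3),'resid',(r.std()*1e3).round(2),len(q),q.mean(0).round(4))
v,u=np.where(Z>0);a=(np.c_[u,v]-[K[0,2],K[1,2]])/K[0,0];r=np.linalg.norm(a,axis=1)+1e-9;z=Z[v,u]
P=np.full(Z.shape+(3,),np.nan);P[v,u]=np.c_[a[:,0]/r*np.tan(r)*z,-a[:,1]/r*np.tan(r)*z,-z]@T[:3,:3].T+T[:3,3]
teal=((h[...,0]>80)&(h[...,0]<100)&(h[...,1]>60)).astype(np.uint8);teal=cv2.erode(teal,np.ones((5,5)))>0
dd=np.hypot(P[...,0]-.5258,P[...,1]-.4175)
fit('foam w',P[teal&(dd<.09)]);fit('puck w',P[dd<.016])
f=optics.grab_frame('top');np.savez('top2.npz',**f);K,T,im,Z=f['intrinsics'],f['pose'],f['img'],f['z_map']
vv,uu=np.mgrid[:480,:640];d=np.stack([(uu-K[0,2])/K[0,0]*Z,-(vv-K[1,2])/K[1,1]*Z,-Z],-1)@T[:3,:3].T+T[:3,3]
fit('puck top',d[np.hypot(d[...,0]-.5255,d[...,1]-.417)<.016])
f0=np.load('top0.npz')['img'];cv2.imwrite('pics/top2.png',im[:,:,::-1])
for n,u,v in (('jar',323,155),('spool',323,215)):
    a=np.s_[v-14:v+14,u-12:u+12];A0=f0[a].mean(2);A1=im[a].mean(2)
    R=cv2.matchTemplate(im[v-30:v+30,u-30:u+30],f0[v-12:v+13,u-10:u+11],cv2.TM_CCOEFF_NORMED);_,mx,_,loc=cv2.minMaxLoc(R)
    print(n,'match',round(mx,3),'shift px',loc[0]-20,loc[1]-18,'means',A0.mean().round(),A1.mean().round(), 'height',np.nanmax(d[a][...,2]).round(3))
E
```

```text
t: 30.5
tcp_pos: [0.3521, -0.0283, 0.2825]
t: 31.0
tcp_pos: [0.1836, -0.1336, 0.283]
foam w z 14.4 slope [ 0.    -0.001] resid 0.42 10797 [0.5231 0.4143 0.0144]
puck w z 234.8 slope [ -5.393 -13.799] resid 24.93 7103 [0.523  0.4105 0.2452]
puck top z 27.9 slope [0.007 0.024] resid 1.13 162 [0.5253 0.4166 0.0279]
jar match 0.998 shift px 0 0 means 120.0 118.0 height 1.038
spool match 0.997 shift px 0 0 means 122.0 120.0 height 1.038
```

```bash
python3 - <<'E'
import numpy as np
f=np.load('w19.npz');K,T,Z=f['K'],f['T'],f['z']
v,u=np.where(Z>0);a=(np.c_[u,v]-[K[0,2],K[1,2]])/K[0,0];r=np.linalg.norm(a,axis=1)+1e-9;z=Z[v,u]
P=np.c_[a[:,0]/r*np.tan(r)*z,-a[:,1]/r*np.tan(r)*z,-z]@T[:3,:3].T+T[:3,3]
for R in (.012,.016,.019):
    q=P[(np.hypot(P[:,0]-.5258,P[:,1]-.4175)<R)&(P[:,2]<.05)&(P[:,2]>.015)]
    A=np.c_[q[:,:2]-q[:,:2].mean(0),np.ones(len(q))];co=np.linalg.lstsq(A,q[:,2],rcond=None)[0];print(R,co.round(4),(q[:,2]-A@co).std().round(4),len(q),np.percentile(q[:,2],[5,50,95]).round(4))
E
```

```text
0.012 [-0.0336 -0.0026  0.0266] 0.0007 666 [0.0255 0.0266 0.0279]
0.016 [-0.0042  0.0253  0.0264] 0.0008 1199 [0.025  0.0265 0.0278]
0.019 [0.0264 0.0904 0.0257] 0.0017 1722 [0.0219 0.0262 0.0276]
```

The interior fits are flat (slope ≤0.035, top at 26.5 mm with the foam at 14.4), so the earlier slope came from the puck's rim. Handing in.

```bash
python3 -c "
from bench import job
print(job.close_job())"
```

```text
the job is handed in; nothing more can be done
None
```

All four lures were set down in their own pockets and released, and I handed the job in at about 31 s. No verdict was reported.

**Last checks**
- **Depth in the pocket:** all four tops read as fully seated in the top camera, after taking off its +1.8 mm bias (the foam read 15.8 mm instead of 14). The puck also read about 26 mm from the wrist camera.

| Lure | Top height read (mm) | Expected (mm) |
|---|---|---|
| pencil | 26.1 | 26 |
| popper | 30.1 | 30 |
| jig | 24.1 | 24 |
| puck | 26.1 | 26 |

- **Position and direction:** the centres lie about 1–4 mm from the pocket centres. The popper's red face was seen at the wide end.
- **Jar and spool:** image matching showed a shift of 0 pixels for both.
- **Arm:** it was clear of everything, with the gripper empty and open.

**Checks that disagreed**
- **Puck tilt:** the first wrist-depth fit gave a slope of about 0.15. Fits on its inner area gave 0.035 or less and the top camera 0.025, so I put it down to rim pixels.
- **Pencil tilt:** the top-camera slope across its width read -0.07 and then +0.07. The strip is too narrow for that noisy depth, so tilt across the pencil was not settled by depth. Its height and the picture of it in the pocket both looked right.
- **Popper tilt:** the first fit gave 0.087, but on the interior only it fell to about 0.03.

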